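Clear a spent seven-day pill box from the tin tray into the sorting bin

TASK

A spent seven-day pill box is lying in the sliding tray of the low tin cabinet. Pull the tray out all the way to its stop by its handle, move the pill box into the open tin sorting bin so that it lies flat on the bottom, right way up, then lower the bin's lid gently until it is shut, and last of all slide the tray fully home again. Leave the bell, the domino holders and the teapot lid where they are.

Things in the scene. Friction and masses are not known exactly. Their poses are not given: they have to be found in the camera images.
- cabinet: Fixed low cabinet of painted tin, open at the front, 200 deep (x) x 260 wide (y) x 90 mm high, holding one sliding tray. Origin on the shelf, midway across, 50 mm in front of the housing's front edge; the housing spans x = +50 to +250 mm, y = -130 to +130 mm. The front faces its own -x; the tray slides out along its -x. It may stand left or right of the bin.
- tray (a joint): Slide of the tray in metres: 0 = fully home, 0.155 = out at its stop; starts home or up to 12 mm ajar; stays where it is left.
- tray_handle (a point): Middle of the tray's steel pull, a level D-shaped bar 10 mm thick and 120 mm wide along the cabinet's y, axis 64 mm above the shelf, 45 mm in front of the tray's front panel (clear gap of 40 mm between bar and panel, open from above; nothing below the bar). It moves with the tray; axes as the cabinet's. The front panel is 10 mm thick and reaches from 10 to 82 mm above the shelf.
- tray_floor (a point): Middle of the tray's inner floor, 18 mm above the shelf, 145 mm behind the handle. Inside, the tray is about 176 long (x) x 228 mm wide (y); side and back walls rise to 56 mm above the shelf. Moves with the tray; with the tray out the front 140 mm of its inside are clear of the housing.
- pillbox: Loose lavender plastic seven-day pill box with a row of seven flaps on top, 42 (x) x 160 (y) x 30 mm high, 120 g. Origin at the centre of its underside, z up. Starts on the tray's floor in the front half of the tray, long side across the tray, hidden under the cabinet's top until the tray is out.
- bin: Fixed sorting bin of painted tin, an open box 140 deep (x) x 240 wide (y) x 70 mm high, walls and floor 5 mm. Origin at the centre of its underside; front faces its own -x.
- lid (a joint): Hinge angle of the bin's flat lid in rad: 0 = shut, 1.57 = upright, 1.9 = fully open (leaning back). Starts open, leaning a little back; the hinge is stiff and the lid stays where it is left.
- lid_hinge (a point): Middle of the lid's hinge line on the bin's far (+x) top edge; the line runs along the bin's y.
- lid_edge (a point): Middle of the lid's free edge, 140 mm from the hinge line. The lid is a plain tin plate 140 x 240 x 8 mm with no handle; it can be pushed on its outer face.
- bell: Loose brass hand bell with a dark wooden handle, 72 mm across, 115 mm high, standing on its mouth; origin under its centre. To be left alone.
- holder_a: Loose mahogany domino holder, 190 (x) x 55 (y) x 42 mm high, a grooved rack; origin under its centre. To be left alone.
- holder_b: A second mahogany domino holder, the same. To be left alone.
- pot_lid: Loose white porcelain teapot lid, 76 mm across, 38 mm high with its knob, lying on the cabinet's top, a little in front of its middle; origin under its centre. To be left alone.

How it is judged:
On the way, in this order (a step that is already met when the one before it is completed fails the run):
1. the tray is pulled out to its stop (value of joint tray above 0.148 m), for 0.2 s.
2. the pill box lies flat in the bin, right way up, let go, with the lid still open (x of pillbox in the frame of bin between -0.06 and 0.06 m and y of pillbox in the frame of bin between -0.09 and 0.09 m and z of pillbox in the frame of bin between -0.005 and 0.018 m and angle between pillbox's own z axis and vertical below 0.2 rad and contact force between the fingers and pillbox below 0.5 N and value of joint lid above 0.8 rad), for 0.2 s.
3. the lid is shut over the pill box while the tray is still well out (x of pillbox in the frame of bin between -0.06 and 0.06 m and y of pillbox in the frame of bin between -0.09 and 0.09 m and z of pillbox in the frame of bin between -0.005 and 0.018 m and angle between pillbox's own z axis and vertical below 0.2 rad and value of joint lid below 0.06 rad and value of joint tray above 0.05 m), for 0.2 s.
4. the tray is pushed fully home (value of joint tray below 0.007 m), for 0.2 s.
At the end, for the whole second after the job is handed in: The pill box lies at rest, flat (within 0.2 rad) and right way up, on the bottom of the bin; the lid is shut (within 0.06 rad) and the tray is home (within 7 mm) (x of pillbox in the frame of bin between -0.06 and 0.06 m and y of pillbox in the frame of bin between -0.09 and 0.09 m and z of pillbox in the frame of bin between -0.005 and 0.018 m and angle between pillbox's own z axis and vertical below 0.2 rad and value of joint lid below 0.06 rad and value of joint tray below 0.007 m and linear speed of pillbox below 0.02 m/s); the robot touches nothing.
It fails at once if the brass hand bell is moved by more than 30 mm or tipped (distance of bell from where it was at the start of the episode above 0.03 m or angle between bell's own z axis and vertical above 0.5 rad).
It fails at once if a domino holder is moved by more than 30 mm or tipped (distance of holder_a from where it was at the start of the episode above 0.03 m or angle between holder_a's own z axis and vertical above 0.5 rad).
It fails at once if a domino holder is moved by more than 30 mm or tipped (distance of holder_b from where it was at the start of the episode above 0.03 m or angle between holder_b's own z axis and vertical above 0.5 rad).
It fails at once if the teapot lid is moved by more than 30 mm or tipped (distance of pot_lid from where it was at the start of the episode above 0.03 m or angle between pot_lid's own z axis and vertical above 0.5 rad).
It fails at once if the lid is slammed (falls faster than 5 rad/s) (velocity of joint lid below -5 rad/s).
It also fails if it takes over 72 s, if anything falls off the work surface, if the arm or the gripper's body presses on something with over 40 N, if the wrist force passes 120 N, or if a joint passes its speed limit or range.

ROBOT

A 6-joint arm with a two-finger parallel gripper is mounted at the origin on the work surface. World frame = base frame: x ahead of the robot, y to its left, z up, the work surface at z = 0. Lengths are in m, angles in rad, forces in N, time in s.
With the tool pointing down it reaches from about 0.35 to 0.85 m from the base axis. Payload 8.1 kg.
Tool frame: the origin (TCP) lies midway between the tips of the shut fingers; the grasp point (between the pads) lies 19 mm behind it; z points along the fingers, y is the line along which they close (so a half turn about z gives the same grasp; the last joint's range is limited). The gripper opens to 85 mm and grips with 20 to 120 N. Pads are 22 mm wide; open, the fingers measure 114 mm over their backs; the gripper's body (76 mm by 85 mm) begins 54 mm behind the grasp point. The pads swing forward as they close: fully open they stand 13 mm farther back than shut.
Start: joints at [1.031, 0.13, 1.488, -0, 1.523, -0.085], TCP at [0.264, 0.539, 0.231] pointing down, gripper open.
Joint ranges: [-2.96, 2.96], [-0.89, 2.26], [0.02, 2.5], [-1.34, 4.48], [0, 2.73], [-2.66, 2.66]. Speed limits (rad/s): [2.39, 2.39, 2.79, 3.14, 3.14, 3.14].

INTERFACE

Orientations are given as a unit quaternion [x, y, z, w].
In Python, from station import arm gives the robot as it stands. The module is installed in compiled form; this text tells all that it offers.
- The arm moves only by the tool move_arm, never from a script. Its argument "increments" is a list of rows, each a list of 4 numbers: the shift along the world's x, y, z in mm, then the turn about the world's z in rad. A call has 1 to 5 rows; each row shifts and turns the commanded pose from where the row before left it; what a row does not reach is not made up. A row lasts 1/8 s, in which the tool goes at most 62.5 mm and 10.7 degrees, less where a joint would pass 70% of its speed; a pose out of reach is approached as far as the arm can. A call is refused whole if a number of a shift passes 62.5 or a number of a turn 0.188, either way. A call with a gripper value outside its range is refused whole. "hand" is the closure, from -1 (fully open) to 1 (shut), set as the call begins (left out, the last holds). The fingers move at their own pace and stop on an object; the grip force is fixed at half the most. Time passes only in rows, so rows that do not move let the fingers close. It gives the time, the measured TCP pose, the force, the opening and the grip force at its end, in the units of the state.
- arm.state(): the state, without advancing time (a new reading comes with each control period).
- arm.get_image(name): name is "scene" or "top" or "wrist"; returns a dict with "image" (384x512x3 uint8, red, green, blue), "range_z" (384x512 float32, m along the optical axis (not along the pixel's ray), 0 where there is no reading), "vertical_fov" (degrees; the focal length in pixels is half the picture's height over the tangent of half this angle, whatever the lens; pixels are square), "cx", "cy" (the principal point, pixels), "dist" ([k1, k2, p1, p2, k3] as OpenCV has them; the pictures are not rectified), "pose" (4x4, takes a point from camera to world coordinates); the wrist camera has in their place "tool_from_camera" (4x4, takes a point from camera to tool coordinates, whose origin is the TCP and whose axes are the flange's). Camera axes: x right, y down, z forward; pixel columns grow to the right and rows downward; lengths in m; the calibration is good to about 2 mm. A picture is of the moment at which its call begins: read the wrist's pose just before it.
- arm.job_done(): hands the job in; it is judged then, once.
The state is a dict: "time": time; "qpos": joint angles; "qvel": joint speeds; "tau": joint torques, N m; "tcp_pos": TCP position; "tool_rot": TCP orientation; "wrist_force": force on the tool from outside, world axes, zero at the start; "moment": the same for the moment, N m; "finger_gap": finger opening in m; "gripper_force": force on a finger pad.
Only numpy, scipy, OpenCV 4.12 (cv2) and the standard library are available. Lean on these libraries where they do the work, as an engineer would, in place of code of your own. Each camera call takes 0.05 s, during which the arm holds its last target. There are 200 camera calls.

## Working session

There is one attempt and no reset: what is moved stays moved. The work goes in short steps, Python scripts to look and compute and a tool call to move; the robot and the scene stay as the last step left them, time stands still between calls to the robot, and variables do not carry over. Pictures are saved under pics/ and viewed, at most 10 in all, crops included, and the job is handed in when it is done.

Besides the shell and the picture viewer there is one more tool, called after ">>>" as a command line: name --pt "numbers of a row" for each row, then --argument value for the rest. move_arm: Moves the arm, as the interface text tells. Its arguments: {"type":"object","properties":{"increments":{"type":"array"},"hand":{"type":"number"}},"required":["increments"]}

```bash
mkdir -p pics
cat > h.py <<'E'
import numpy as np, cv2
from station import arm
def cam(name):
    s=arm.state(); d=arm.get_image(name)
    f=d["image"].shape[0]/2/np.tan(np.radians(d["vertical_fov"])/2)
    d["K"]=np.array([[f,0,d["cx"]],[0,f,d["cy"]],[0,0,1]])
    if "pose" not in d:
        from scipy.spatial.transform import Rotation as R
        T=np.eye(4);T[:3,:3]=R.from_quat(s["tool_rot"]).as_matrix();T[:3,3]=s["tcp_pos"]
        d["pose"]=T@d["tool_from_camera"]
    return d
def rays(d,uv):
    n=cv2.undistortPoints(np.array(uv,float).reshape(-1,1,2),d["K"],np.array(d["dist"],float)).reshape(-1,2)
    return np.c_[n,np.ones(len(n))]
def plane(d,uv,z):
    r=rays(d,uv)@d["pose"][:3,:3].T; o=d["pose"][:3,3]
    return o+r*((z-o[2])/r[:,2])[:,None]
def cloud(d):
    h,w=d["range_z"].shape; u,v=np.meshgrid(np.arange(w),np.arange(h))
    r=rays(d,np.c_[u.ravel(),v.ravel()])*d["range_z"].reshape(-1,1)
    p=r@d["pose"][:3,:3].T+d["pose"][:3,3]; p[d["range_z"].ravel()==0]=np.nan
    return p.reshape(h,w,3)
def save(d,n): cv2.imwrite("pics/"+n,d["image"][:,:,::-1])
E
python3 - <<'E'
from h import *
import pickle
for n in("scene","top"):
    d=cam(n); save(d,n+"0.png"); pickle.dump(d,open(n+"0.pkl","wb")); print(n,d["pose"].round(3).tolist(),d["vertical_fov"])
s=arm.state();print(s)
a=cv2.imread("pics/scene0.png");b=cv2.imread("pics/top0.png")
E
```

```text
scene [[-0.865, 0.276, -0.418, 1.033], [0.501, 0.494, -0.711, 0.792], [0.01, -0.825, -0.566, 0.71], [0.0, 0.0, 0.0, 1.0]] 57.5084519949049
top [[-0.016, -0.996, 0.086, 0.456], [-1.0, 0.016, -0.0, 0.004], [-0.001, -0.086, -0.996, 1.391], [0.0, 0.0, 0.0, 1.0]] 50.34611248316195
{'time': 0.1, 'qpos': array([ 1.03061578e+00,  1.31123277e-01,  1.48920586e+00,  2.59903237e-05,
        1.52300353e+00, -8.53924372e-02]), 'qvel': array([-0.00075643, -0.00296075, -0.00120545, -0.00103224,  0.00025229,
       -0.00073937]), 'tau': array([ 1.99980750e-04, -5.70949888e+01, -5.01941156e+01, -2.38688308e-04,
        8.12990387e-03,  3.34779236e-05]), 'tcp_pos': array([0.26326559, 0.5385867 , 0.23030737]), 'tool_rot': array([ 2.25439964e-01,  9.74256673e-01, -8.23798925e-04, -2.80060449e-04]), 'wrist_force': array([-0.61970743,  0.47540602, -0.7605812 ]), 'moment': array([ 0.00191719,  0.04434229, -0.00742273]), 'gripper_force': 0.0, 'finger_gap': 0.08542856871023335}
```

View pics/scene0.png

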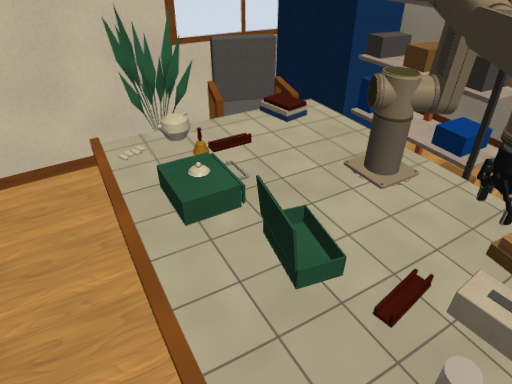

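View pics/top0.png

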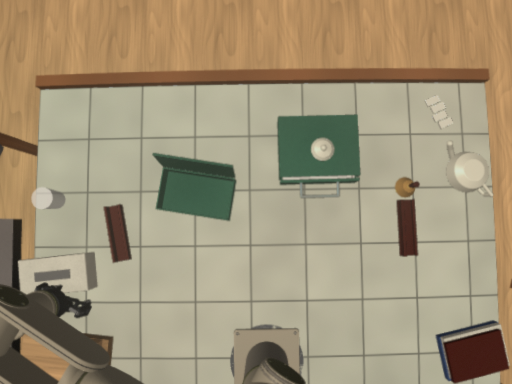

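The scene view shows the cabinet top centred near (200,180) with its handle at (237,170). The open bin is near (300,245). In the top view the cabinet spans (278–359, 115–184) with its handle bar at about (320,196), the bin is near (197,190), and the bell is at (405,187).

Run:
```python
from h import *
import pickle
D={n:pickle.load(open(n+"0.pkl","rb")) for n in("scene","top")}
for n,d in D.items():
    P=cloud(d); im=d["image"].astype(int)
    g=(im[...,1]>im[...,0]*1.4)&(im[...,1]>im[...,2]*1.1)&(P[...,2]>-.01)&(P[...,2]<.3)&(P[...,0]>.2)&(P[...,0]<1.0)
    print(n,"green",g.sum(), 'table z',np.nanmedian(P[(P[...,0]>.35)&(P[...,0]<.42)&(abs(P[...,1])<.1)][:,2]))
    for nm,m in(("cab",g&(P[...,1]<.02)),("bin",g&(P[...,1]>=.02))):
        p=P[m]; print(nm,len(p),p.min(0).round(3),p.max(0).round(3))
        h=np.histogram(p[:,2],np.arange(-.01,.28,.01))[0];print(h)
        zl=(.08,.1) if nm=="cab" else (.055,.08)
        q=p[(p[:,2]>zl[0])&(p[:,2]<zl[1])]
        r=cv2.minAreaRect((q[:,:2]*1000).astype(np.float32)); print("rect",r,cv2.boxPoints(r).round().tolist(),"z",np.median(q[:,2]))
        if nm=="bin":
            q=p[p[:,2]>.09]; c=q.mean(0);u,s,v=np.linalg.svd(q-c,full_matrices=False); print("lid c",c.round(3),"n",v[2].round(3),'max z',q[:,2].max())
            q=p[p[:,2]<.02]; r=cv2.minAreaRect((q[:,:2]*1000).astype(np.float32)); print("floor",r)
    # handle: grey light, z 0.05-0.075 in front of cabinet
    m=(P[...,2]>.045)&(P[...,2]<.08)&(P[...,1]<0)&(P[...,1]>-.36)&(P[...,0]>.4)&(P[...,0]<.62)&~g
    p=P[m];print("handle",len(p))
    if len(p)>5:
        print(p.min(0).round(3),p.max(0).round(3),np.median(p,0).round(3)); ys,xs=np.where(m);print(xs.min(),xs.max(),ys.min(),ys.max())
```

```text
scene green 10826 table z 0.0006585594655000859
cab 6061 [ 0.3   -2.052 -0.01 ] [ 0.811 -0.046  0.3  ]
[  53  172  239  250  257  266  262  258  291 1011 1553   63   65   71
   65   70   71   72   78   77   81   78   80   87   79   80   76   70
   62]
rect ((540.9967651367188, -1043.9271240234375), (2030.0802001953125, 396.2957458496094), 84.6017837524414) [[248.0, -2036.0], [643.0, -2073.0], [834.0, -52.0], [439.0, -15.0]] z 0.09039878572976168
bin 4765 [0.472 0.091 0.   ] [0.673 0.354 0.212]
[   0 1116  322  341  350  365  319  341  165   94   85   91   88   94
   98   97  101  105  101  110  103  228   51    0    0    0    0    0
    0]
rect ((566.3089599609375, 223.83343505859375), (241.9145965576172, 148.37872314453125), 80.0545654296875) [[472.0, 118.0], [618.0, 92.0], [660.0, 330.0], [514.0, 356.0]] z 0.06584321727227516
lid c [0.651 0.231 0.16 ] n [ 0.982 -0.162 -0.099] max z 0.2120434921009411
floor ((562.376953125, 224.92535400390625), (238.80686950683594, 139.75653076171875), 80.52545166015625)
handle 108
[ 0.544 -0.244  0.046] [ 0.601 -0.063  0.072] [ 0.552 -0.174  0.068]
[... 284 characters left out ...]
625, -177.24429321289062), (211.6483154296875, 253.2718048095703), 0.7367548942565918) [[590.0, -52.0], [593.0, -305.0], [805.0, -303.0], [802.0, -49.0]] z 0.09052942711372958
bin 2493 [ 0.482  0.1   -0.004] [0.653 0.346 0.21 ]
[  58 2216  164    2    1    0    0   14   36    0    0    0    0    0
    0    0    0    0    0    0    0    2    0    0    0    0    0    0
    0]
rect ((557.503662109375, 206.48289489746094), (199.2894287109375, 132.37979125976562), 79.82366943359375) [[475.0, 120.0], [605.0, 97.0], [640.0, 293.0], [510.0, 316.0]] z 0.0712113900385628Traceback (most recent call last):
  File "<stdin>", line 15, in <module>
IndexError: index 2 is out of bounds for axis 0 with size 2
```

Run:
```python
from h import *
import pickle
D={n:pickle.load(open(n+"0.pkl","rb")) for n in("scene","top")}
for n,d in D.items():
    P=cloud(d); z=P[...,2]
    m=(z>.05)&(z<.08)&(P[...,1]<-.09)&(P[...,1]>-.26)&(P[...,0]>.5)&(P[...,0]<.572)
    p=P[m];print(n,m.sum(),np.median(p,0).round(4),"x range",p.min(0).round(3),p.max(0).round(3))
    ys,xs=np.where(m)
    q=plane(d,np.c_[xs,ys],.064); k=(q[:,0]<np.median(q[:,0])+.008)
    print(" plane64",np.median(q[k],0).round(4),q[k].min(0).round(3),q[k].max(0).round(3))
    if k.sum()>4: print(" yaw",np.polyfit(q[k,1],q[k,0],1))
    if n=="top":
        sub=d["image"][190:202,298:344]; print(sub.sum(2)[:, ::5])
# white potlid
    im=d["image"].astype(int); w=(z>.1)&(z<.14)&(abs(P[...,0]-.7)<.09)&(abs(P[...,1]+.18)<.1); print(" potlid",P[w].mean(0).round(3),P[w].min(0).round(3),P[w].max(0).round(3))
    b=(abs(P[...,0]-.58)<.08)&(P[...,1]<-.33)&(P[...,1]>-.6)&(z>.02)&(z<.13); print(" bell/holder",P[b].min(0).round(3),P[b].max(0).round(3))
    g=(im[...,1]>im[...,0]*1.4)&(abs(P[...,1]-.22)<.16)&(abs(P[...,0]-.6)<.2)
    q=P[g&(z>.1)]; 
    if len(q)>5:
        c=q.mean(0);v=np.linalg.svd(q-c,full_matrices=False)[2];print(" lid",c.round(3),v[2].round(3),q[:,2].max())
    # rim of bin
    q=P[g&(z<.012)&(z>0)]; r=cv2.minAreaRect((q[:,:2]*1000).astype(np.float32)); print(" floor",r, np.median(q[:,2]))
```

```text
scene 91 [ 0.551  -0.1743  0.068 ] x range [ 0.544 -0.244  0.06 ] [ 0.57  -0.116  0.072]
 plane64 [ 0.5474 -0.1803  0.064 ] [ 0.541 -0.253  0.064] [ 0.555 -0.118  0.064]
 yaw [0.00725776 0.54818704]
 potlid [ 0.7   -0.182  0.109] [ 0.665 -0.217  0.1  ] [ 0.728 -0.157  0.13 ]
 bell/holder [ 0.501 -0.509  0.02 ] [ 0.605 -0.452  0.117]
 lid [0.651 0.231 0.164] [ 0.982 -0.162 -0.096] 0.2120434921009411
 floor ((562.0504150390625, 225.03372192382812), (238.66351318359375, 139.11041259765625), 80.46536254882812) 0.005260305178818037
top 163 [ 0.5486 -0.1754  0.0685] x range [ 0.542 -0.244  0.06 ] [ 0.571 -0.113  0.077]
 plane64 [ 0.5481 -0.1754  0.064 ] [ 0.542 -0.244  0.064] [ 0.556 -0.116  0.064]
 yaw [-0.00528027  0.54711311]
[[425 351 439 446 451 457 466 472 407 486]
 [478 369 490 491 488 492 494 498 410 499]
 [485 375 492 494 492 491 497 496 412 498]
 [484 364 487 490 486 485 492 456 416 499]
 [483 330 441 433 437 435 438 400 407 503]
 [487 346 394 388 397 399 396 398 406 501]
 [487 386 393 387 393 393 398 395 408 499]
 [486 377 391 373 397 384 435 437 452 499]
 [486 400 440 430 451 443 485 488 492 500]
 [486 443 487 486 487 487 491 490 496 499]
 [489 451 495 495 491 489 488 489 493 498]
 [485 453 494 495 491 489 489 488 493 500]]
 potlid [ 0.692 -0.187  0.108] [ 0.658 -0.219  0.1  ] [ 0.726 -0.155  0.131]
 bell/holder [ 0.502 -0.506  0.02 ] [ 0.601 -0.451  0.117]
 floor ((560.6597290039062, 227.727783203125), (225.6046905517578, 127.25588989257812), 80.26732635498047) 0.005676101610409434
```

>>> move_arm --pt "50 -30 20 -0.18" --pt "50 -35 20 -0.18" --pt "40 -62 10 -0.18" --pt "20 -62 0 -0.18" --pt "15 -62 0 -0.18" --hand 0.2

```text
time: 0.72
tcp_pos: [0.4302, 0.3007, 0.2787]
tool_rot: [0.629, 0.777, -0.0, -0.0]
wrist_force: [1.0, 0.2, 0.6]
finger_gap: 0.0342
gripper_force: 0.0
```

>>> move_arm --pt "0 -62 0 -0.18" --pt "0 -62 0 0" --pt "0 -62 0 0" --pt "0 -62 0 0" --pt "0 -62 0 0"

```text
time: 1.35
tcp_pos: [0.4291, -0.0091, 0.2789]
tool_rot: [0.694, 0.72, 0.0, 0.0]
wrist_force: [0.5, 0.4, 0.4]
finger_gap: 0.0338
gripper_force: 0.0
```

>>> move_arm --pt "40 -60 -20 -0.024" --pt "40 -60 -30 0" --pt "39 -49 -30 0" --pt "0 0 -30 0" --pt "0 0 0 0"

```text
time: 1.98
tcp_pos: [0.5279, -0.1491, 0.1775]
tool_rot: [0.703, 0.711, -0.001, -0.004]
wrist_force: [0.1, 0.5, 0.3]
finger_gap: 0.0343
gripper_force: 0.0
```

Run:
```python
from h import *
d=cam("wrist"); save(d,"w1.png"); P=cloud(d); z=P[...,2]
s=arm.state(); t=s["tcp_pos"]; print(t,s["tool_rot"])
m=(z>.05)&(z<.078)&(abs(P[...,1]+.178)<.08)&(P[...,0]>.5)&(P[...,0]<.57)
print(m.sum(),np.nanmedian(P[m],0),P[m].min(0),P[m].max(0)) if m.sum() else 0
```

```text
[ 0.52903562 -0.14913345  0.1801385 ] [ 7.02939259e-01  7.11247530e-01 -7.10156910e-04 -1.68675299e-03]
1356 [ 0.54645084 -0.16424256  0.06802965] [ 0.53996526 -0.24493781  0.06268799] [ 0.56983037 -0.11618951  0.07065448]
```

View pics/w1.png

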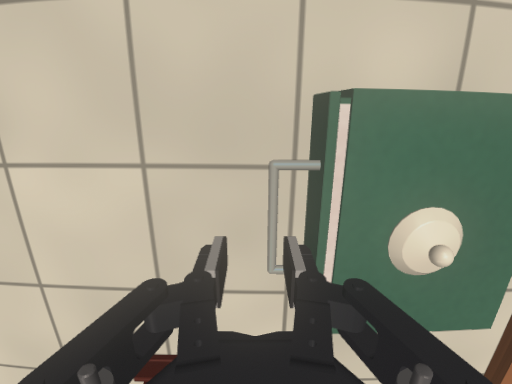

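The wrist view shows the pull bar at x≈272 px, rows 160–270, with the open fingers at (212,265) and (295,265). The tool needs to go about 18 mm forward and 30 mm to the right.

>>> move_arm --pt "18 -30 -10 0" --pt "0 0 -20 0" --pt "0 0 0 0"

```text
time: 2.4
tcp_pos: [0.5472, -0.1785, 0.1508]
tool_rot: [0.703, 0.711, -0.0, -0.001]
wrist_force: [-0.1, -0.0, -0.0]
finger_gap: 0.0343
gripper_force: 0.0
```

>>> move_arm --pt "0 0 -25 0" --pt "0 0 -25 0" --pt "0 0 -25 0" --pt "0 0 -25 0" --pt "0 0 -5 0"

```text
time: 3.02
tcp_pos: [0.5471, -0.1783, 0.0458]
tool_rot: [0.703, 0.712, -0.0, -0.001]
wrist_force: [0.1, 0.5, 0.8]
finger_gap: 0.034
gripper_force: 0.0
```

Grip and pull along −x (yaw ≈ 0.01).

>>> move_arm --pt "0 0 0 0" --pt "0 0 0 0" --pt "0 0 0 0" --pt "0 0 0 0" --hand 1

```text
time: 3.52
tcp_pos: [0.5492, -0.1794, 0.048]
tool_rot: [0.703, 0.711, 0.001, 0.001]
wrist_force: [-1.4, 3.4, 6.5]
finger_gap: 0.0077
gripper_force: 59.1
```

>>> move_arm --pt "-15 0 0 0" --pt "-20 0 0 0" --pt "-20 0 0 0" --pt "-20 0 0 0" --pt "-20 0 0 0"

```text
time: 4.15
tcp_pos: [0.4543, -0.1805, 0.048]
tool_rot: [0.703, 0.711, 0.001, 0.002]
wrist_force: [2.2, -1.7, 3.3]
finger_gap: 0.0075
gripper_force: 60.9
```

>>> move_arm --pt "-15 0 0 0" --pt "-15 0 0 0" --pt "-8 0 0 0" --pt "-6 0 0 0" --pt "0 0 0 0"

```text
time: 4.78
tcp_pos: [0.4101, -0.181, 0.0479]
tool_rot: [0.703, 0.711, -0.0, 0.002]
wrist_force: [-2.6, -4.8, 9.4]
finger_gap: 0.0075
gripper_force: 61.6
```

>>> move_arm --pt "-5 0 0 0" --pt "-5 0 0 0" --pt "-4 0 0 0" --pt "0 0 0 0"

```text
time: 5.28
tcp_pos: [0.3972, -0.1811, 0.048]
tool_rot: [0.703, 0.711, 0.001, 0.003]
wrist_force: [5.0, -4.9, 3.7]
finger_gap: 0.0075
gripper_force: 61.2
```

>>> move_arm --pt "-4 0 0 0" --pt "-3 0 0 0" --pt "0 0 0 0"

```text
time: 5.65
tcp_pos: [0.397, -0.1812, 0.0483]
tool_rot: [0.703, 0.711, 0.005, 0.009]
wrist_force: [50.1, -6.7, -35.1]
finger_gap: 0.0076
gripper_force: 58.3
```

>>> move_arm --pt "4 0 0 0" --pt "3 0 0 0" --pt "0 0 0 0"

```text
time: 6.02
tcp_pos: [0.3973, -0.1811, 0.048]
tool_rot: [0.703, 0.711, 0.0, 0.002]
wrist_force: [4.3, -5.6, 3.9]
finger_gap: 0.0076
gripper_force: 62.4
```

>>> move_arm --pt "0 0 0 0" --pt "0 0 0 0" --pt "0 0 0 0" --hand 0.2

```text
time: 6.4
tcp_pos: [0.3947, -0.1791, 0.046]
tool_rot: [0.703, 0.711, -0.0, -0.001]
wrist_force: [-0.2, 0.1, -0.2]
finger_gap: 0.0344
gripper_force: 0.0
```

>>> move_arm --pt "0 0 30 0" --pt "0 0 40 0" --pt "0 0 50 0" --pt "0 0 50 0" --pt "0 0 0 0"

```text
time: 7.02
tcp_pos: [0.3974, -0.1807, 0.2212]
tool_rot: [0.703, 0.711, 0.001, 0.004]
wrist_force: [-0.1, 0.1, -0.1]
finger_gap: 0.0343
gripper_force: 0.0
```

Run:
```python
from h import *
import pickle
for n in("wrist","top","scene"):
    d=cam(n); save(d,n+"2.png"); P=cloud(d); z=P[...,2]; im=d["image"].astype(int)
    pickle.dump(d,open(n+"2.pkl","wb"))
    m=(im[...,2]>im[...,1]*1.12)&(im[...,2]>120)&(z>.02)&(z<.08)&(P[...,0]>.38)&(P[...,0]<.65)&(abs(P[...,1]+.18)<.14)
    p=P[m]; print(n,m.sum())
    if m.sum()>20:
        zt=np.percentile(p[:,2],80); q=p[p[:,2]>zt-.008]
        print("top z",zt,q.mean(0).round(4),cv2.minAreaRect((q[:,:2]*1000).astype(np.float32)))
    b=(z>.055)&(z<.078)&(P[...,0]>.36)&(P[...,0]<.41)&(abs(P[...,1]+.18)<.08)
    if b.sum(): print("bar",np.median(P[b],0).round(4))
a=[cv2.imread(f"pics/{n}2.png") for n in("wrist","top")]
cv2.imwrite("pics/c2.png",cv2.resize(np.hstack(a),(800,300)))
```

```text
wrist 1
bar [ 0.3974 -0.1727  0.0681]
top 0
bar [ 0.3997 -0.1452  0.0682]
scene 19
bar [ 0.4015 -0.176   0.068 ]
```

View pics/c2.png

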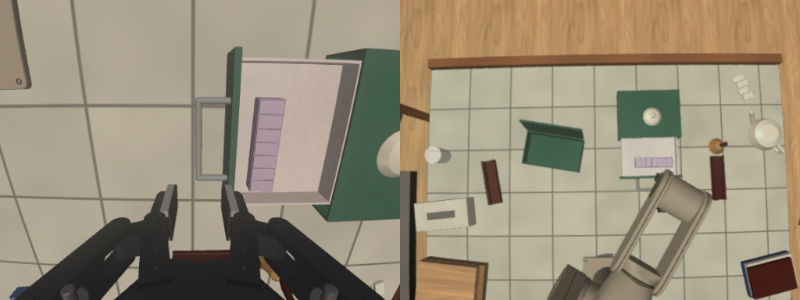

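The tray is out and the lavender pill box shows in the wrist picture at about (340,185) full scale, turned slightly. In the top picture it lies on the right side of the tray. Next I loosen the colour mask.

Run:
```python
from h import *
import pickle
for n in("wrist","top","scene"):
    d=pickle.load(open(n+"2.pkl","rb")); P=cloud(d); z=P[...,2]
    hsv=cv2.cvtColor(d["image"],cv2.COLOR_RGB2HSV)
    m=(hsv[...,0]>118)&(hsv[...,0]<165)&(hsv[...,1]>35)&(hsv[...,2]>80)&(z>.01)&(z<.08)&(P[...,0]>.42)&(P[...,0]<.65)&(abs(P[...,1]+.18)<.14)
    p=P[m]; print(n,m.sum())
    if m.sum()>20:
        zt=np.percentile(p[:,2],80); q=p[abs(p[:,2]-zt)<.004]
        r=cv2.minAreaRect((q[:,:2]*1000).astype(np.float32))
        print("top z",zt,q.mean(0).round(4),r, cv2.boxPoints(r).round().tolist())
    if n=="wrist":
        f=(z>.012)&(z<.024)&(P[...,0]>.45)&(P[...,0]<.65)&(abs(P[...,1]+.18)<.11)&~m
        print("floor z",np.median(z[f]), "tray x",np.percentile(P[f][:,0],[1,99]),"y",np.percentile(P[f][:,1],[1,99]))
        c=(z>.075)&(z<.1)&(P[...,0]>.4)&(P[...,0]<.65); q=P[c]; print("panel x",np.percentile(q[q[:,0]<.5][:,0],[2,98]),"housing min x",np.percentile(q[q[:,0]>.52][:,0],2))
```

```text
wrist 152
top z 0.0438199984042635 [ 0.5006 -0.1615  0.0433] ((508.05126953125, -197.46316528320312), (154.61105346679688, 41.25040817260742), 89.31242370605469) [[486.0, -275.0], [528.0, -275.0], [530.0, -120.0], [488.0, -120.0]]
floor z 0.0177450897265371 tray x [0.46546082 0.62873039] y [-0.28673065 -0.07132354]
panel x [0.4412245  0.45152226] housing min x 0.6061482084383503
top 0
scene 73
top z 0.045275007520846164 [ 0.5282 -0.1882  0.0449] ((529.7152709960938, -197.58322143554688), (16.885555267333984, 152.14552307128906), 6.3909831047058105) [[513.0, -123.0], [530.0, -274.0], [547.0, -272.0], [530.0, -121.0]]
```

Run:
```python
from h import *
import pickle
for n in("wrist","top","scene"):
    d=pickle.load(open(n+"2.pkl","rb")); P=cloud(d); z=P[...,2]
    m=(z>.038)&(z<.053)&(P[...,0]>.457)&(P[...,0]<.60)&(P[...,1]<-.078)&(P[...,1]>-.286)
    k,lab,st,_=cv2.connectedComponentsWithStats(m.astype(np.uint8)); i=1+st[1:,4].argmax(); m=lab==i
    q=P[m]; r=cv2.minAreaRect((q[:,:2]*1000).astype(np.float32)); zt=np.median(q[:,2])
    print(n,len(q),zt,r,cv2.boxPoints(r).round().tolist(), np.median(d["image"][m],0))
```

```text
wrist 3942 0.047498524804842124 ((508.1788330078125, -199.62322998046875), (159.28794860839844, 42.722068786621094), 89.60899353027344) [[486.0, -279.0], [529.0, -279.0], [530.0, -120.0], [487.0, -120.0]] [170. 149. 157.]
top 606 0.047798974610343214 ((509.71514892578125, -197.36050415039062), (160.49195861816406, 40.07253646850586), 89.10641479492188) [[488.0, -277.0], [528.0, -278.0], [531.0, -117.0], [491.0, -117.0]] [182. 164. 172.]
scene 286 0.047893240565508144 ((511.17193603515625, -198.9019012451172), (157.973388671875, 42.82086944580078), 89.7291488647461) [[489.0, -278.0], [532.0, -278.0], [533.0, -120.0], [490.0, -120.0]] [174.  148.  156.5]
```

>>> move_arm --pt "40 -6 0 -0.01" --pt "40 -6 0 0" --pt "31 -6 0 0" --pt "0 0 -30 0" --pt "0 0 -30 0" --hand -0.4

```text
time: 7.8
tcp_pos: [0.5053, -0.1969, 0.1532]
tool_rot: [0.706, 0.708, -0.001, -0.002]
wrist_force: [0.6, -0.5, 0.5]
finger_gap: 0.06
gripper_force: 0.0
```

>>> move_arm --pt "0 0 -30 0" --pt "0 0 -30 0" --pt "0 0 -20 0" --pt "0 0 0 0"

```text
time: 8.3
tcp_pos: [0.5031, -0.196, 0.0724]
tool_rot: [0.706, 0.708, -0.001, -0.004]
wrist_force: [-0.1, 0.2, -0.0]
finger_gap: 0.0596
gripper_force: 0.0
```

>>> move_arm --pt "6 -3 -10 0" --pt "0 0 -15 0" --pt "0 0 -15 0" --pt "0 0 -13 0" --pt "0 0 0 0"

```text
time: 8.93
tcp_pos: [0.515, -0.2009, 0.0237]
tool_rot: [0.706, 0.708, 0.002, 0.002]
wrist_force: [11.6, 1.1, -3.2]
finger_gap: 0.0597
gripper_force: 0.0
```

>>> move_arm --pt "0 0 0 0" --pt "0 0 0 0" --pt "0 0 0 0" --pt "0 0 0 0" --hand 1

```text
time: 9.43
tcp_pos: [0.5121, -0.2005, 0.0233]
tool_rot: [0.706, 0.708, -0.0, -0.0]
wrist_force: [1.0, 0.5, 0.4]
finger_gap: 0.0408
gripper_force: 61.6
```

>>> move_arm --pt "0 0 15 0" --pt "0 0 30 0" --pt "0 0 40 0" --pt "0 0 40 0" --pt "0 0 40 0"

```text
time: 10.05
tcp_pos: [0.5118, -0.2004, 0.1905]
tool_rot: [0.706, 0.708, -0.0, -0.0]
wrist_force: [1.0, -0.5, -1.2]
finger_gap: 0.0407
gripper_force: 61.2
```

>>> move_arm --pt "0 40 0 0" --pt "0 50 0 -0.04" --pt "0 50 0 -0.04" --pt "0 50 0 -0.04" --pt "0 50 0 -0.045"

```text
time: 10.68
tcp_pos: [0.5117, 0.041, 0.1893]
tool_rot: [0.763, 0.647, 0.0, 0.0]
wrist_force: [-0.0, -0.7, -1.7]
finger_gap: 0.0406
gripper_force: 61.3
```

>>> move_arm --pt "10 50 0 0" --pt "10 50 0 0" --pt "10 50 0 0" --pt "10 30 0 0" --pt "0 0 0 0"

```text
time: 11.3
tcp_pos: [0.5519, 0.2215, 0.1888]
tool_rot: [0.761, 0.648, -0.0, -0.0]
wrist_force: [-0.5, 0.2, -1.1]
finger_gap: 0.041
gripper_force: 61.2
```

Run:
```python
from h import *
import pickle
s=arm.state(); print(s["tcp_pos"],s["tool_rot"],s["finger_gap"],s["gripper_force"])
for n in("wrist","top","scene"):
    d=cam(n); save(d,n+"3.png"); pickle.dump(d,open(n+"3.pkl","wb"))
    P=cloud(d); z=P[...,2]
    # rim points (z ~ .07)
    im=d["image"].astype(int); g=(im[...,1]>im[...,0]*1.3)&(abs(P[...,1]-.22)<.16)&(P[...,0]>.45)&(P[...,0]<.75)
    for a,b in((.063,.076),(0,.012)):
        q=P[g&(z>a)&(z<b)]
        if len(q)>20: print(n,a,len(q),cv2.minAreaRect((q[:,:2]*1000).astype(np.float32)),np.median(q[:,2]))
a=[cv2.imread(f"pics/{n}3.png") for n in("wrist","scene")]
cv2.imwrite("pics/c3.png",cv2.resize(np.hstack(a),(800,300)))
```

```text
[0.55191416 0.22147704 0.18881579] [ 7.61398645e-01  6.48283943e-01 -3.38356694e-05 -1.79957564e-04] 0.04101084457609152 61.218552589416504
wrist 0.063 990 ((622.308837890625, 251.904296875), (93.45181274414062, 229.1901092529297), 17.457693099975586) 0.06972059283104215
wrist 0 3912 ((566.9674072265625, 229.85934448242188), (217.1851806640625, 117.90311431884766), 79.95002746582031) 0.004931423582769823
top 0.063 135 ((560.41064453125, 218.67965698242188), (226.92880249023438, 136.4615478515625), 80.01769256591797) 0.07055396336155306
top 0 928 ((566.3309936523438, 226.94627380371094), (226.94711303710938, 138.7483367919922), 80.28324127197266) 0.005633466345685623
scene 0.063 392 ((566.3771362304688, 223.58755493164062), (241.26882934570312, 147.44705200195312), 80.56401824951172) 0.06884204699440033
scene 0 1196 ((562.4131469726562, 225.1153564453125), (239.52838134765625, 138.68865966796875), 80.64226531982422) 0.005325644229026316
```

View pics/c3.png

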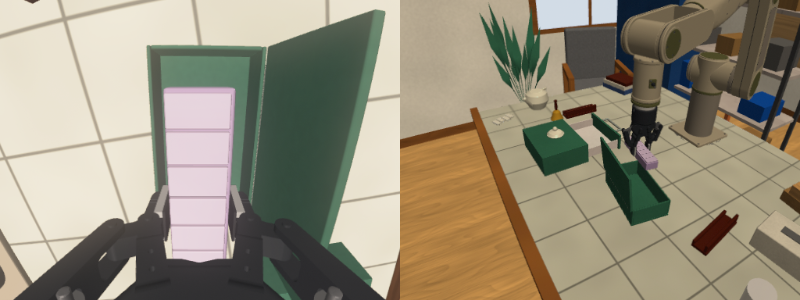

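The pill box is held squarely, parallel to the bin, at (250,225) in the wrist half. The lid is clear on the right.

>>> move_arm --pt "10 2 -25 0" --pt "0 0 -30 0" --pt "0 0 -30 0" --pt "0 0 -30 0" --pt "0 0 -20 0"

```text
time: 12.08
tcp_pos: [0.5614, 0.22, 0.0521]
tool_rot: [0.763, 0.647, -0.001, -0.0]
wrist_force: [-0.3, -0.3, -1.4]
finger_gap: 0.0404
gripper_force: 61.3
```

>>> move_arm --pt "0 0 -15 0" --pt "0 0 -12 0" --pt "0 0 -8 0" --pt "0 0 0 0"

```text
time: 12.58
tcp_pos: [0.562, 0.2214, 0.0181]
tool_rot: [0.762, 0.647, -0.0, -0.0]
wrist_force: [0.4, -0.2, -0.8]
finger_gap: 0.0405
gripper_force: 61.3
```

>>> move_arm --pt "0 0 -3 0" --pt "0 0 -3 0" --pt "0 0 0 0"

```text
time: 12.95
tcp_pos: [0.5621, 0.2215, 0.0123]
tool_rot: [0.762, 0.647, -0.0, -0.0]
wrist_force: [0.5, -0.2, -2.1]
finger_gap: 0.041
gripper_force: 61.3
```

>>> move_arm --pt "0 0 0 0" --pt "0 0 0 0" --pt "0 0 0 0" --pt "0 0 0 0" --hand -0.3

```text
time: 13.45
tcp_pos: [0.5622, 0.2215, 0.0125]
tool_rot: [0.762, 0.647, 0.0, 0.0]
wrist_force: [-0.9, 0.5, 0.1]
finger_gap: 0.0554
gripper_force: 0.0
```

>>> move_arm --pt "0 0 20 0" --pt "0 0 40 0" --pt "0 0 50 0" --pt "0 0 50 0" --pt "0 0 50 0"

```text
time: 14.08
tcp_pos: [0.5622, 0.2215, 0.226]
tool_rot: [0.762, 0.647, 0.001, 0.0]
wrist_force: [0.7, -0.1, 0.3]
finger_gap: 0.0555
gripper_force: 0.0
```

Run:
```python
from h import *
s=arm.state(); print(s["tcp_pos"],s["tool_rot"],s["finger_gap"],s["time"])
d=cam("wrist");P=cloud(d);z=P[...,2];save(d,"w4.png")
c=np.array([.564,.225]);a=-.165;R=np.array([[np.cos(a),np.sin(a)],[-np.sin(a),np.cos(a)]])
L=(P[...,:2]-c)@R.T
m=(z>.02)&(z<.06)&(abs(L[...,0])<.06)&(abs(L[...,1])<.11)
k,lab,st,_=cv2.connectedComponentsWithStats(m.astype(np.uint8)); m=lab==1+st[1:,4].argmax()
print(m.sum(),np.median(z[m]),np.percentile(z[m],[5,95]),cv2.minAreaRect((L[m]*1000).astype(np.float32)))
d=cam("scene");P=cloud(d);z=P[...,2];im=d["image"].astype(int)
L=(P[...,:2]-c)@R.T
g=(im[...,1]>im[...,0]*1.3)&(z>.085)&(z<.22)&(abs(L[...,1])<.12)&(L[...,0]>.05)&(L[...,0]<.12); q=np.c_[L[g],z[g]]
print("lid outer: x(z)",np.polyfit(q[:,2],q[:,0],1),q.max(0),len(q))
```

```text
[0.56217902 0.22145706 0.22601888] [7.62321457e-01 6.47197882e-01 8.61922268e-04 3.93790161e-04] 0.055459072456322235 14.075
3771 0.03473584865241225 [0.03031517 0.03607586] ((-1.7107200622558594, -2.4516143798828125), (156.43167114257812, 41.98653030395508), 89.97990417480469)
lid outer: x(z) [0.1002284  0.06840484] [0.09147656 0.1193583  0.21168047] 1388
```

The box lies flat in the bin. Next I lift, turn the tool 90°, go over the lid and come down behind it.

>>> move_arm --pt "0 0 20 0.175" --pt "0 0 14 0.175" --pt "0 0 0 0.175" --pt "15 -3 0 0.175" --pt "15 -3 0 0.175" --hand 1

```text
time: 14.8
tcp_pos: [0.5925, 0.2155, 0.2578]
tool_rot: [0.414, 0.91, 0.0, 0.001]
wrist_force: [-0.4, -1.0, 0.2]
finger_gap: -0.0002
gripper_force: 0.0
```

>>> move_arm --pt "25 -4 0 0.175" --pt "25 -4 0 0.175" --pt "25 -4 0 0.175" --pt "19 -3 0 0.17" --pt "0 0 0 0"

```text
time: 15.42
tcp_pos: [0.6868, 0.1999, 0.2567]
tool_rot: [0.083, 0.997, -0.0, 0.0]
wrist_force: [-0.9, 0.4, 0.6]
finger_gap: 0.0001
gripper_force: 0.0
```

```bash
cat > lid.py <<'E'
from h import *
s=arm.state(); t=s["tcp_pos"]; c=np.array([.564,.225]);a=-.165
R=np.array([[np.cos(a),np.sin(a)],[-np.sin(a),np.cos(a)]])
q=s["tool_rot"]; l=R@(t[:2]-c)
print("local",l.round(4),t[2].round(4),"yaw",2*np.arctan2(q[1],q[0])-np.pi/2,"q6",s["qpos"][5],s["wrist_force"].round(1),s["time"])
for ph in np.radians([95,85,75,65,55,45,35,25,15,8,3,0]):
    r=.1; co=np.array([.07-r*np.cos(ph),.07+r*np.sin(ph)])+.009*np.array([np.sin(ph),np.cos(ph)])+[.011,0]
    d=R.T@[co[0]-l[0],0]; print(round(np.degrees(ph)),(d*1000).round(),round((co[1]-t[2])*1000))
E
python3 lid.py
```

```text
local [ 0.1252 -0.0046] 0.2567 yaw 1.4055180192350374 q6 -1.1938478712577176 [-0.9  0.4  0.6] 15.425
95 [-26.   4.] -88
85 [-43.   7.] -86
75 [-61.  10.] -88
65 [-77.  13.] -92
55 [-93.  15.] -100
45 [-107.   18.] -110
35 [-119.   20.] -122
25 [-129.   22.] -136
15 [-137.   23.] -152
8 [-140.   23.] -164
3 [-142.   24.] -173
0 [-142.   24.] -178
```

>>> move_arm --pt "0 0 -30 0" --pt "0 0 -30 0" --pt "0 0 -28 0" --pt "-13 2 0 0" --pt "-13 2 0 0"

```text
time: 16.05
tcp_pos: [0.6589, 0.2047, 0.1684]
tool_rot: [0.084, 0.996, -0.0, -0.0]
wrist_force: [1.5, 0.3, -0.7]
finger_gap: 0.0001
gripper_force: 0.0
```

>>> move_arm --pt "-9 2 1 0" --pt "-8 1 1 0" --pt "-9 2 -1 0" --pt "-9 1 -1 0" --pt "0 0 0 0"

```text
time: 16.68
tcp_pos: [0.6243, 0.2106, 0.1683]
tool_rot: [0.082, 0.997, -0.0, -0.0]
wrist_force: [-0.2, -0.2, 0.2]
finger_gap: 0.0002
gripper_force: 0.0
```

```bash
python3 lid.py
```

```text
local [ 0.0618 -0.0043] 0.1683 yaw 1.4071987050335033 q6 -1.1596811549380517 [-0.2 -0.2  0.2] 16.675
95 [36. -6.] 1
85 [19. -3.] 2
75 [ 2. -0.] 1
65 [-15.   2.] -4
55 [-30.   5.] -11
45 [-45.   7.] -21
35 [-57.   9.] -34
25 [-67.  11.] -48
15 [-74.  12.] -64
8 [-78.  13.] -75
3 [-79.  13.] -84
0 [-80.  13.] -89
```

```bash
cat > lc.py <<'E'
from h import *
c=np.array([.564,.225]);a=-.165;R=np.array([[np.cos(a),np.sin(a)],[-np.sin(a),np.cos(a)]])
d=cam("scene");save(d,"lc.png");P=cloud(d);z=P[...,2];im=d["image"].astype(int);L=(P[...,:2]-c)@R.T
g=(im[...,1]>im[...,0]*1.3)&(z>.075)&(z<.22)&(abs(L[...,1])<.12)&(L[...,0]>-.09)&(L[...,0]<.12); q=np.c_[L[g][:,0],z[g]]
k=q-q.mean(0);v=np.linalg.svd(k,full_matrices=False)[2][0]; v*=np.sign(v[1])
print("lid angle",np.arctan2(v[1],-v[0]),len(q),q.min(0),q.max(0))
E
python3 lc.py
```

```text
lid angle 1.3392573325943349 2147 [0.0356842  0.07503604] [0.0758495  0.21633062]
```

>>> move_arm --pt "-9 1 -2 0" --pt "-8 1 -3 0" --pt "-8 1 -4 0" --pt "-8 2 -5 0" --pt "-8 1 -5 0"

```text
time: 17.35
tcp_pos: [0.5834, 0.2167, 0.1489]
tool_rot: [0.082, 0.997, 0.0, -0.0]
wrist_force: [1.3, 0.4, -0.2]
finger_gap: -0.0002
gripper_force: 0.6
```

>>> move_arm --pt "-8 1 -6 0" --pt "-7 1 -6 0" --pt "-6 1 -7 0" --pt "-6 1 -7 0" --pt "-5 1 -8 0"

```text
time: 17.98
tcp_pos: [0.5518, 0.2214, 0.1149]
tool_rot: [0.082, 0.997, -0.0, -0.0]
wrist_force: [0.6, -0.6, 0.3]
finger_gap: 0.0001
gripper_force: 0.4
```

>>> move_arm --pt "-3 1 -8 0" --pt "-2 1 -8 0" --pt "-2 0 -8 0" --pt "-1 0 -6 0" --pt "0 0 0 0"

```text
time: 18.6
tcp_pos: [0.5437, 0.2233, 0.0846]
tool_rot: [0.082, 0.997, -0.0, -0.001]
wrist_force: [-0.0, 0.5, -0.4]
finger_gap: 0.0003
gripper_force: 0.0
```

```bash
python3 lid.py; python3 lc.py
```

```text
local [-0.0197 -0.005 ] 0.0846 yaw 1.4070010334536698 q6 -1.1045067318064328 [-0.   0.5 -0.4] 18.6
95 [117. -19.] 84
85 [100. -17.] 86
75 [ 82. -14.] 84
65 [ 66. -11.] 80
55 [50. -8.] 72
45 [36. -6.] 62
35 [24. -4.] 50
25 [14. -2.] 36
15 [ 6. -1.] 20
8 [ 3. -0.] 8
3 [ 1. -0.] 0
0 [ 1. -0.] -6
lid angle 0.06267952485378021 2720 [-0.07069999  0.07515991] [0.06782279 0.15254391]
```

>>> move_arm --pt "0 0 -3 0" --pt "0 0 -3 0" --pt "0 0 -2 0" --pt "0 0 0 0"

```text
time: 19.15
tcp_pos: [0.5443, 0.2236, 0.0785]
tool_rot: [0.082, 0.997, 0.0, 0.0]
wrist_force: [-4.2, -0.5, 8.7]
finger_gap: 0.0003
gripper_force: 4.4
```

>>> move_arm --pt "0 0 -2 0" --pt "0 0 0 0" --pt "0 0 0 0"

```text
time: 19.52
tcp_pos: [0.5445, 0.2236, 0.0783]
tool_rot: [0.082, 0.997, 0.0, 0.0]
wrist_force: [-11.2, -3.8, 22.6]
finger_gap: -0.0002
gripper_force: 11.5
```

>>> move_arm --pt "0 0 20 0" --pt "0 0 30 0" --pt "0 0 40 0" --pt "0 0 40 0" --pt "0 0 0 0"

```text
time: 20.15
tcp_pos: [0.5468, 0.2243, 0.2109]
tool_rot: [0.082, 0.997, 0.002, 0.004]
wrist_force: [-0.3, 0.2, -0.8]
finger_gap: -0.0001
gripper_force: 0.0
```

Run:
```python
from h import *
c=np.array([.564,.225]);a=-.165;R=np.array([[np.cos(a),np.sin(a)],[-np.sin(a),np.cos(a)]])
d=cam("scene");save(d,"s5.png");P=cloud(d);z=P[...,2];im=d["image"].astype(int);L=(P[...,:2]-c)@R.T
g=(im[...,1]>im[...,0]*1.3)&(z>.07)&(z<.1)&(abs(L[...,1])<.115)&(abs(L[...,0])<.065)
print("lid slope",np.polyfit(L[g][:,0],z[g],1),g.sum(),np.percentile(z[g],[5,50,95]))
b=(z>.06)&(z<.075)&(P[...,0]>.36)&(P[...,0]<.41)&(abs(P[...,1]+.18)<.07); print("bar",np.median(P[b],0) if b.any() else None)
print(arm.state()["tcp_pos"],arm.state()["time"])
```

```text
lid slope [-0.00122604  0.07870174] 2637 [0.07677046 0.0786765  0.08068762]
bar [ 0.40133804 -0.17366231  0.06791215]
[0.5456584  0.22387209 0.20820441] 20.2
```

View pics/s5.png

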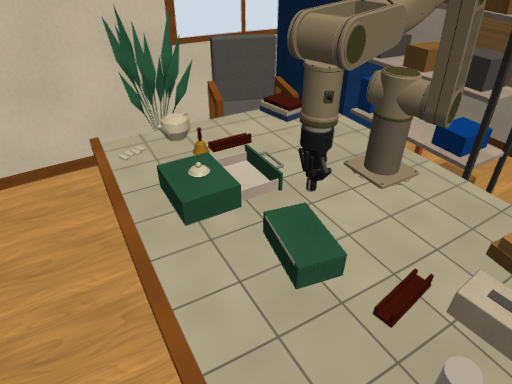

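The lid is shut and flat, with a slope of about −0.001. In the picture it lies near (303,240) and the tray is still out, its handle at (270,160). Next I go in front of the pull bar and push.

>>> move_arm --pt "-20 -45 0 0.04" --pt "-20 -45 0 0.04" --pt "-20 -45 0 0.04" --pt "-20 -45 0 0.04" --pt "-20 -45 0 0"

```text
time: 20.82
tcp_pos: [0.4427, -0.0027, 0.2041]
tool_rot: [0.001, 1.0, 0.0, -0.001]
wrist_force: [-0.7, -0.0, 0.6]
finger_gap: 0.0003
gripper_force: 0.0
```

>>> move_arm --pt "-20 -45 0 0" --pt "-20 -45 0 0" --pt "-20 -45 0 0" --pt "-20 -43 0 0" --pt "0 0 0 0"

```text
time: 21.45
tcp_pos: [0.3624, -0.1816, 0.2043]
tool_rot: [0.004, 1.0, 0.0, -0.001]
wrist_force: [-0.9, 1.0, 0.2]
finger_gap: 0.0001
gripper_force: 0.0
```

>>> move_arm --pt "0 0 -40 0" --pt "0 0 -40 0" --pt "0 0 -40 0" --pt "0 0 -35 0" --pt "0 0 0 0"

```text
time: 22.08
tcp_pos: [0.3616, -0.1767, 0.0471]
tool_rot: [0.001, 1.0, 0.002, -0.003]
wrist_force: [0.5, 1.1, -0.1]
finger_gap: 0.0
gripper_force: 0.0
```

>>> move_arm --pt "15 0 0 0" --pt "15 0 0 0" --pt "20 0 0 0" --pt "20 0 0 0" --pt "20 0 0 0"

```text
time: 22.7
tcp_pos: [0.455, -0.1788, 0.0516]
tool_rot: [0.002, 1.0, 0.0, -0.0]
wrist_force: [-3.0, 1.1, 0.2]
finger_gap: 0.0
gripper_force: 1.3
```

>>> move_arm --pt "20 0 0 0" --pt "20 0 0 0" --pt "15 0 0 0" --pt "10 0 0 0" --pt "0 0 0 0"

```text
time: 23.32
tcp_pos: [0.5204, -0.1795, 0.0515]
tool_rot: [0.002, 1.0, -0.0, 0.001]
wrist_force: [-0.4, -0.4, 1.1]
finger_gap: -0.0003
gripper_force: 0.0
```

>>> move_arm --pt "6 0 0 0" --pt "5 0 0 0" --pt "4 0 0 0" --pt "0 0 0 0"

```text
time: 23.82
tcp_pos: [0.5346, -0.1796, 0.0505]
tool_rot: [0.002, 1.0, -0.0, 0.0]
wrist_force: [-0.1, 0.2, -0.7]
finger_gap: -0.0
gripper_force: 0.0
```

>>> move_arm --pt "3 0 0 0" --pt "3 0 0 0" --pt "0 0 0 0"

```text
time: 24.2
tcp_pos: [0.5366, -0.1795, 0.0499]
tool_rot: [0.002, 1.0, 0.0, -0.004]
wrist_force: [-18.9, -0.1, 13.0]
finger_gap: 0.0003
gripper_force: 10.0
```

>>> move_arm --pt "2 0 0 0" --pt "0 0 0 0" --pt "0 0 0 0"

```text
time: 24.58
tcp_pos: [0.5368, -0.1795, 0.0498]
tool_rot: [0.002, 1.0, 0.001, -0.006]
wrist_force: [-29.7, 1.4, 20.1]
finger_gap: -0.0004
gripper_force: 15.0
```

Firm stop: home. Back off, rise, check.

>>> move_arm --pt "-10 0 0 0" --pt "-15 0 0 0" --pt "-15 0 0 0" --pt "0 0 40 0" --pt "0 0 40 0"

```text
time: 25.2
tcp_pos: [0.5018, -0.1794, 0.131]
tool_rot: [0.002, 1.0, 0.0, -0.0]
wrist_force: [1.3, -0.6, -0.1]
finger_gap: -0.0002
gripper_force: 0.0
```

>>> move_arm --pt "-10 20 40 0" --pt "-10 20 30 0" --pt "0 0 0 0" --pt "0 0 0 0"

```text
time: 25.7
tcp_pos: [0.4822, -0.1396, 0.1999]
tool_rot: [0.002, 1.0, -0.0, 0.0]
wrist_force: [0.2, -0.4, -0.2]
finger_gap: -0.0001
gripper_force: 0.0
```

Run:
```python
from h import *
c=np.array([.564,.225]);a=-.165;R=np.array([[np.cos(a),np.sin(a)],[-np.sin(a),np.cos(a)]])
d=cam("scene");save(d,"s6.png");P=cloud(d);z=P[...,2];im=d["image"].astype(int);L=(P[...,:2]-c)@R.T
g=(im[...,1]>im[...,0]*1.3)&(z>.07)&(z<.1)&(abs(L[...,1])<.115)&(abs(L[...,0])<.065)
print("lid slope",np.polyfit(L[g][:,0],z[g],1))
b=(z>.06)&(z<.075)&(P[...,0]>.5)&(P[...,0]<.572)&(abs(P[...,1]+.18)<.07); print("bar",np.median(P[b],0))
print(arm.state()["tcp_pos"],arm.state()["time"],arm.state()["wrist_force"])
```

```text
lid slope [-0.00196507  0.07865627]
bar [ 0.55729589 -0.17850746  0.06795382]
[ 0.48184006 -0.13968208  0.19922066] 25.75 [-0.38388084 -0.18799287 -0.00543802]
```

View pics/s6.png

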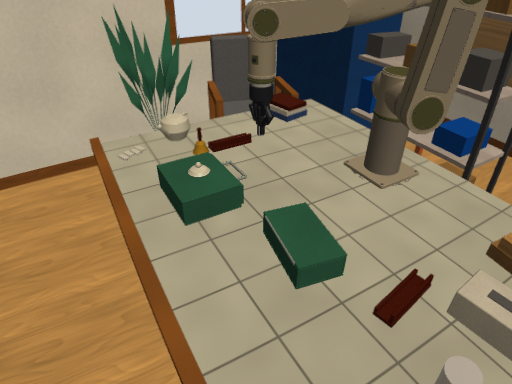

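The tray is home (handle at (236,170)), the bin is shut at (303,240), and everything else is undisturbed.

```bash
python3 -c "
from station import arm
print(arm.job_done())"
```

```text
the job is handed in; nothing more can be done
None
```

The job is handed in at about 26 s of the 72 s: the pill box was flat in the bin when I let go of it, the lid is shut and the tray is fully home, with the bell, domino holders and teapot lid left alone; the hand-in returned no verdict.

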